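# Drive the damaged base plug out of a centrifuge tube carrier

### The job

The orange plug is seated in one bore of the leaning aluminium tube carrier. Take the ejector rod from its blue holder, push it down that bore until its collar rests on the block, firmly but without ramming, so that the plug drops into the white tray below, then put the rod back upright in its holder with its collar down on it. Leave the grey plugs seated, the orange plug in the tray and everything else where it stands.

Things in the scene. Friction and masses are not known exactly. Their poses are not given: they have to be found in the camera images.
- rod_handle (a point): centre of the rod's handle: an upright black square bar 18 x 18 x 60 mm with a green spot on top; x and y axes are square to its flats, z points up the rod, away from the tip. It is 111 mm above the tip
- rod_tip (a point): centre of the rod's tip face, on the rod's axis, axes as rod_handle
- rod_collar (a point): centre of the collar's underside, on the rod's axis, 75 mm above the tip, axes as rod_handle
- holder_hole (a point): centre of the holder's hole at its top face, 100 mm above the bench; z up. Blue fixed holder, top plate 80 x 80 x 12 mm on two side walls, hole 16.5 mm in diameter, right through and open below; the base plate is 94 mm below the top face
- bore0 (a point): mouth of the bore at the -y end of the block, on its upper sloping face. z is the bore's axis pointing up and out, leaning 30 degrees from vertical towards the robot's side; y runs along the row of bores. Upper 25 mm of the bore: 14.7 mm in diameter, mouth chamfered 2 mm; lower 25 mm: 24 mm in diameter, open below
- bore1 (a point): mouth of the middle bore, as bore0
- bore2 (a point): mouth of the bore at the +y end, as bore0
- plug_orange_mid (a point): half-way up the orange plug (46 mm long in all: 12 mm stem below, 45 degree cone, 22 mm body above); z along its axis, up. Seated in any one of the three bores, its middle 55 mm below the mouth along the bore, so that its stem hangs out below the block
- plug_orange_top (a point): centre of the orange plug's top face, 23 mm above its middle; seated, it lies 32 mm below the bore's mouth
- plug_grey1_mid (a point): half-way up a grey plug, same shape, in another bore; to stay seated
- plug_grey2_mid (a point): half-way up the other grey plug, same shape, in the remaining bore; to stay seated
- tray_floor (a point): centre of the floor of the white catch tray under the block (fixed; 190 x 200 mm outside, walls 36 mm high, 5 mm thick); axes: x away from the robot side, y along the row of bores
- dish: flat clear round dish, 90 mm across, 17 mm high, near the stand's robot side; a bystander, origin at the centre of its underside
- beaker: glass beaker, 66 mm across, 85 mm high, near the holder; a bystander, origin at the centre of its underside
- jar: white jar, 60 mm across, 70 mm high, near the holder; a bystander, origin at the centre of its underside
- reagent: amber bottle with blue cap, 68 mm across, 120 mm high, left of the dish; a bystander, origin at the centre of its underside
- driver: screwdriver lying on the bench; a bystander, origin under it
- weight: steel weight, 32 mm across, 30 mm high; a bystander, origin at the centre of its underside
- rod: the ejector rod, one rigid piece, 0.16 kg, 141 mm long: steel shank 12 mm in diameter and 75 mm long (tip chamfered 2 mm), then a collar 26 mm in diameter and 6 mm thick, then the handle. It stands in the holder, hanging by its collar. Origin and axes as rod_tip
- plug_orange: the orange plug: origin at the foot of its stem. Two sprung rollers (gap 15 mm) under the bore hold it by its cone; pushing it out takes up to about 14 N, less once they are spread, and nothing holds it after about 25 mm of travel
- stand: fixed stand with white tray and aluminium block (62 x 152 mm, 50 mm thick along its three parallel bores, 45 mm apart): origin on the bench under the middle of the block's lower face, axes as tray_floor. With the rod's collar on the block its tip stands 25 mm out of the lower face
There are look-alikes about, which are no part of the job. Of the things that look like the part that bears holder_hole, take the one that is farthest to the robot's right at the start.

How it is judged:
By the outcome, as a careful person would: the job done as asked, in the order asked, and still so for the second after the job is handed in, with the robot touching nothing.
It also fails if it takes over 48 s, if anything falls off the work surface, if the arm or the gripper's body presses on something with over 40 N, if the wrist force passes 120 N, or if a joint passes its speed limit or range.

### The arm

A 6-joint arm with a two-finger parallel gripper is mounted at the origin on the work surface. World frame = base frame: x ahead of the robot, y to its left, z up, the work surface at z = 0. Lengths are in m, angles in rad, forces in N, time in s.
With the tool pointing down it reaches from about 0.35 to 0.775 m from the base axis. Payload 5.5 kg.
Tool frame: the origin (TCP) lies between the finger pads; the fingertips stand 19 mm ahead of it and the grasp point (between the pads) is the TCP (env.tcp_to_tips is the distance from the TCP to the fingertips, in m); z points along the fingers, y is the direction in which the jaws open and shut (so a half turn about z gives the same grasp; the last joint's range is limited). The gripper opens to 85 mm and grips with 20 to 120 N. Pads are 22 mm wide; open, the fingers measure 114 mm over their backs; the gripper's body (76 mm by 85 mm) begins 54 mm behind the grasp point. The pads swing forward as they close: fully open they stand 13 mm farther back than shut.
Start: joints at [1.008, 0.313, 0.046, 1.304, 0, 1.431], TCP at [0.236, 0.524, 0.25] pointing down, gripper open.
Joint ranges: [-2.76, 2.76], [-0.86, 1.69], [-1.03, 1.26], [-2.2, 2.34], [-1.47, 1.5], [-3.14, 3.14]. Speed limits (rad/s): [2.57, 2.57, 3.14, 3.14, 3.14, 3.14].

### API

Orientations are given as a unit quaternion [w, x, y, z].
In Python, from workcell import env, eyes, job gives the robot as it stands. The module is installed in compiled form; this text tells all that it offers.
- The arm moves only by the tool move_arm, never from a script. Its argument "commands" is a list of rows, each a list of 3 entries, a list of its own where there are three numbers: the shift along the world's x, y, z as a fraction of full scale, then the turn, a rotation vector about the world's x, y, z as a fraction of full scale, then the gripper command: -1 is shut, 1 is fully open, values between are in proportion. In form: [[[x, y, z], [wx, wy, wz], gripper], ...]. A call has 1 to 5 rows; each row shifts and turns the commanded pose from where the row before left it; what a row does not reach is not made up. Full scale, the value 1, is 0.04 m for a shift and 8 degrees for a turn. A row lasts 1/10 s, in which the tool goes at most 50 mm and 8.59 degrees, less where a joint would pass 70% of its speed; a pose out of reach is approached as far as the arm can. A call with a number of a shift or a turn outside -1 to 1 is refused whole. A call with a gripper value outside its range is refused whole. The fingers move at their own pace and stop on an object; "newtons" is the grip in N (left out, the last holds). Time passes only in rows, so rows that do not move let the fingers close. It gives the time, the measured TCP pose, the force and the opening at its end, in the units of the state.
- env.get_state(): the state, without advancing time (a new reading comes with each control period).
- eyes.read_camera(name): name is "side" or "top"; returns a dict with "frame" (480x640x3 uint8, red, green, blue), "mtx" (3x3 intrinsics, pixels), "k1" (the pictures are not rectified: a ray, as slopes to the right and down, at radius r is drawn at 1 + k1 r^2 times it, then the intrinsics apply), "camera_from_world" (4x4, takes a point from world to camera coordinates). Camera axes: x right, y down, z forward; pixel columns grow to the right and rows downward; lengths in m; the calibration is good to about 2 mm. A picture is of the moment at which its call begins. There is no depth.
- job.hand_in(): hands the job in, once; it reports no verdict.
The state is a dict: "clock": time; "joint_pos": joint angles; "qvel": joint speeds; "tau": joint torques, N m; "tcp_pos": TCP position; "orientation": TCP orientation; "wrist_force": force on the tool from outside, world axes, zero at the start; "ft_torque": the same for the moment, N m; "finger_gap": finger opening in m.
Only numpy, scipy, OpenCV 4.12 (cv2) and the standard library are available. Lean on these libraries where they do the work, as an engineer would, in place of code of your own. Each camera call takes 0.05 s, during which the arm holds its last target.

## Working session

There is one attempt and no reset: what is moved stays moved. The work goes in short steps, Python scripts to look and compute and a tool call to move; the robot and the scene stay as the last step left them, time stands still between calls to the robot, and variables do not carry over. Pictures are saved under pics/ and viewed, and the job is handed in when it is done.

Besides the shell and the picture viewer there is one more tool, called by a JSON object that holds its "fn" and its "kwargs", one argument or row to a line. move_arm: Moves the arm, as the interface text tells. Its arguments: {"type":"object","properties":{"commands":{"type":"array","items":{"type":"array"}},"newtons":{"type":"number"}},"required":["commands"]}

```bash
mkdir -p pics; cat > h.py <<'E'
import numpy as np, cv2
from workcell import env, eyes, job
def cap(n,f):
    d=eyes.read_camera(n); cv2.imwrite(f,cv2.cvtColor(d["frame"],cv2.COLOR_RGB2BGR)); 
    np.savez(f[:-4]+'.npz',**{k:np.array(v) for k,v in d.items()}); return d
def load(f): return dict(np.load(f))
def ray(d,u,v):
    M=np.array(d["mtx"]);x=(u-M[0,2])/M[0,0];y=(v-M[1,2])/M[1,1]
    rd=np.hypot(x,y); r=rd
    for _ in range(30): r=rd/(1+float(d["k1"])*r*r)
    s=r/rd if rd>0 else 1
    T=np.array(d["camera_from_world"]);R=T[:3,:3];o=-R.T@T[:3,3]
    q=R.T@np.array([x*s,y*s,1]); return o,q/np.linalg.norm(q)
def plane(d,u,v,z):
    o,q=ray(d,u,v); return o+q*(z-o[2])/q[2]
def proj(d,p):
    T=np.array(d["camera_from_world"]);c=T[:3,:3]@np.array(p)+T[:3,3];x,y=c[0]/c[2],c[1]/c[2]
    k=1+float(d["k1"])*(x*x+y*y);M=np.array(d["mtx"]);return np.array([M[0,0]*x*k+M[0,2],M[1,1]*y*k+M[1,2]])
def two(d1,a,d2,b):
    o1,q1=ray(d1,*a);o2,q2=ray(d2,*b)
    s=np.linalg.lstsq(np.c_[q1,-q2],o2-o1,rcond=None)[0]
    p1=o1+q1*s[0];p2=o2+q2*s[1];return (p1+p2)/2,np.linalg.norm(p1-p2)
E
python3 - <<'E'
from h import *
s=env.get_state();print(s)
for n in("top","side"):
    d=cap(n,f"pics/{n}0.png");T=np.array(d["camera_from_world"]);print(n,-T[:3,:3].T@T[:3,3],T[:3,:3],d["mtx"],d["k1"])
E
```

```text
{'clock': 0.0, 'joint_pos': array([1.00840220e+00, 3.14028388e-01, 4.49631747e-02, 1.30358200e+00,
       1.12099638e-05, 1.43121212e+00]), 'qvel': array([-0.00105274, -0.00094591, -0.00201647, -0.00109938, -0.00019287,
       -0.0017461 ]), 'tau': array([ 7.29208168e-04, -4.80626929e+01,  2.98531401e+01,  1.93156314e-02,
       -1.40462471e-04,  1.83494819e-05]), 'tcp_pos': array([0.23567805, 0.5239599 , 0.24938644]), 'orientation': array([-3.23455261e-04,  2.09833702e-01,  9.77736652e-01, -8.67094050e-04]), 'wrist_force': array([ 0.10191604,  0.136357  , -0.20030987]), 'ft_torque': array([ 0.00930417, -0.03099791,  0.028692  ]), 'finger_gap': 0.08522630681012497}
top [0.47704006 0.00384268 1.46204973] [[ 0.02454995 -0.99968909 -0.00436075]
 [-0.9983347  -0.02428845 -0.05232496]
 [ 0.05220278  0.00563806 -0.99862059]] [[572.95023412   0.         318.03976766]
 [  0.         572.95023412 241.73442233]
 [  0.           0.           1.        ]] -0.08640050107807647
side [ 0.01276395 -0.75449311  0.71883824] [[ 0.8124392  -0.58270114 -0.02004829]
 [-0.34147891 -0.44767798 -0.82642397]
 [ 0.47258301  0.6782653  -0.56269129]] [[533.02351943   0.         320.80074271]
 [  0.         533.02351943 240.0827893 ]
 [  0.           0.           1.        ]] 0.028588219980236487
```

View pics/top0.png

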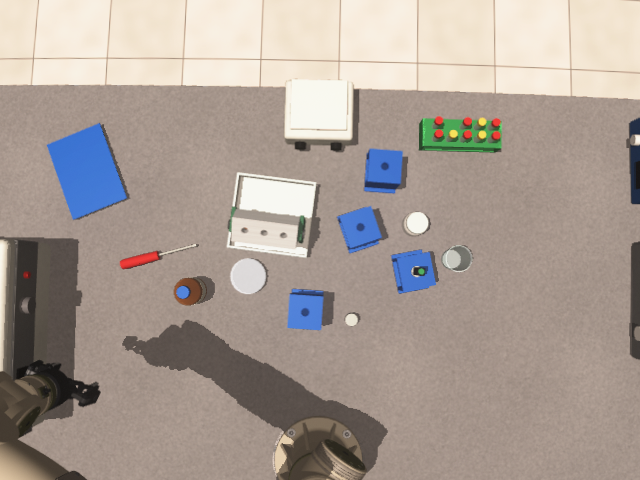

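View pics/side0.png

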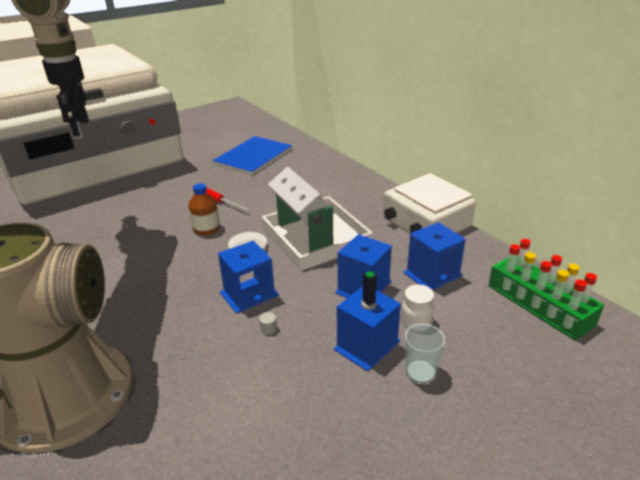

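The rod stands in the rightmost blue holder, at top image (415,270). The block is at about (268,228) in the top view. I'll zoom in to find the orange plug.

```bash
python3 - <<'E'
import cv2,numpy as np
t=cv2.imread('pics/top0.png');s=cv2.imread('pics/side0.png')
a=cv2.resize(t[165:265,220:325],(400,380),interpolation=cv2.INTER_CUBIC)
b=cv2.resize(s[160:270,255:375],(400,380),interpolation=cv2.INTER_CUBIC)
cv2.imwrite('pics/z1.png',np.hstack([a,b]))
c=cv2.resize(t[235:305,380:480],(400,280),interpolation=cv2.INTER_CUBIC)
e=cv2.resize(s[260:390,325:455],(400,400),interpolation=cv2.INTER_CUBIC)[:400]
cv2.imwrite('pics/z2.png',np.hstack([np.pad(c,((0,120),(0,0),(0,0))),e]))
for n,i in(('t',t),('s',s)):
    h=cv2.cvtColor(i,cv2.COLOR_BGR2HSV)
    m=(h[...,0]>5)&(h[...,0]<20)&(h[...,1]>150)&(h[...,2]>60)
    k=cv2.connectedComponentsWithStats(m.astype(np.uint8))
    print(n,[(x.tolist(),y.round(1).tolist()) for x,y in zip(k[2][1:],k[3][1:])])
E
```

```text
t [([440, 121, 3, 4, 4], [441.2, 122.5]), ([463, 121, 1, 1, 1], [463.0, 121.0]), ([500, 121, 1, 2, 2], [500.0, 121.5]), ([471, 122, 1, 1, 1], [471.0, 122.0]), ([470, 124, 1, 1, 1], [470.0, 124.0]), ([499, 124, 1, 1, 1], [499.0, 124.0]), ([438, 129, 2, 1, 2], [438.5, 129.0]), ([435, 130, 2, 2, 2], [435.5, 130.5]), ([441, 130, 2, 2, 2], [441.5, 130.5]), ([465, 131, 1, 1, 1], [465.0, 131.0]), ([467, 130, 4, 2, 4], [468.5, 130.2]), ([495, 131, 3, 1, 3], [496.0, 131.0]), ([441, 135, 2, 2, 2], [441.5, 135.5]), ([500, 135, 1, 1, 1], [500.0, 135.0]), ([468, 138, 1, 1, 1], [468.0, 138.0]), ([497, 139, 1, 1, 1], [497.0, 139.0]), ([499, 138, 1, 1, 1], [499.0, 138.0]), ([175, 279, 25, 26, 319], [188.3, 291.1])]
s [([189, 194, 27, 21, 456], [202.0, 204.4]), ([195, 228, 23, 7, 63], [206.1, 231.8]), ([521, 239, 1, 1, 1], [521.0, 239.0]), ([528, 239, 1, 1, 1], [528.0, 239.0]), ([530, 241, 1, 2, 2], [530.0, 241.5]), ([516, 244, 1, 1, 1], [516.0, 244.0]), ([528, 247, 1, 1, 1], [528.0, 247.0]), ([514, 254, 3, 1, 3], [515.0, 254.0]), ([558, 255, 1, 1, 1], [558.0, 255.0]), ([542, 261, 1, 1, 1], [542.0, 261.0]), ([561, 260, 1, 1, 1], [561.0, 260.0]), ([560, 262, 1, 1, 1], [560.0, 262.0]), ([540, 268, 2, 3, 3], [540.7, 269.0]), ([543, 271, 1, 1, 1], [543.0, 271.0]), ([593, 273, 1, 1, 1], [593.0, 273.0]), ([596, 275, 1, 1, 1], [596.0, 275.0]), ([577, 279, 2, 1, 2], [577.5, 279.0]), ([584, 278, 2, 2, 2], [584.5, 278.5]), ([596, 278, 1, 1, 1], [596.0, 278.0]), ([574, 286, 2, 4, 4], [574.2, 287.5]), ([577, 290, 1, 1, 1], [577.0, 290.0])]
```

View pics/z1.png

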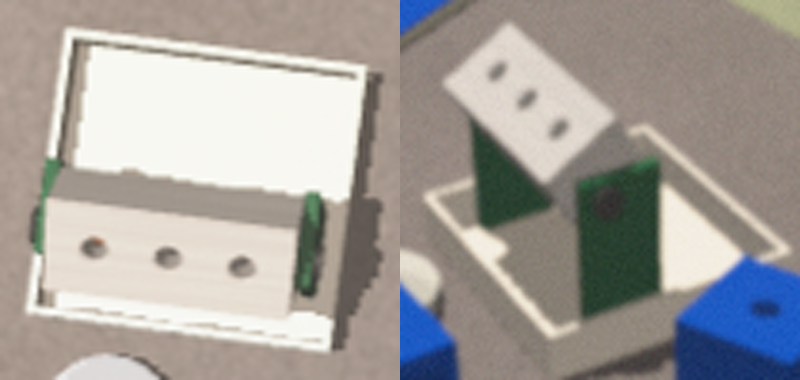

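View pics/z2.png

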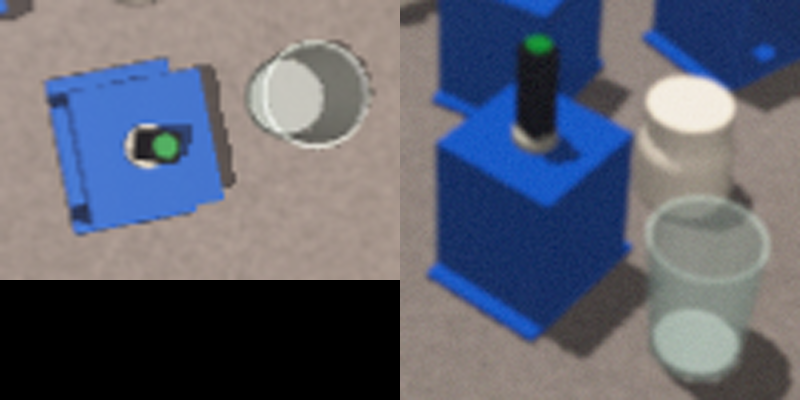

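```bash
python3 - <<'E'
from h import *
t=load('pics/top0.png'[:-4]+'.npz');s=load('pics/side0.npz')
def cents(d,box,f):
    u0,u1,v0,v1=box; im=cv2.resize(cv2.cvtColor(d['frame'][v0:v1,u0:u1],cv2.COLOR_RGB2HSV),None,fx=1,fy=1).astype(int)
    m=f(im).astype(np.uint8);k=cv2.connectedComponentsWithStats(m)
    return [(k[3][i]+[u0,v0]).round(2).tolist()+[int(k[2][i][4])] for i in range(1,k[0]) if k[2][i][4]>5]
print('green t',cents(t,(400,440,255,290),lambda h:(h[...,0]>40)&(h[...,0]<80)&(h[...,1]>120)&(h[...,2]>70)))
print('green s',cents(s,(355,385,262,300),lambda h:(h[...,0]>40)&(h[...,0]<80)&(h[...,1]>120)&(h[...,2]>70)))
print('bores t',cents(t,(234,300,224,240),lambda h:(h[...,2]<165)))
print('bores s',cents(s,(272,316,172,208),lambda h:(h[...,2]<155)))
f=t['frame'].astype(int)
for c in((244,229),(263,232),(283,235)):
    p=f[c[1]-5:c[1]+6,c[0]-6:c[0]+7]; print((p[...,0]-p[...,2])); 
E
```

```text
green t [[420.71, 271.0, 24]]
green s [[369.8, 274.22, 41]]
bores t [[298.0, 231.5, 42], [243.68, 229.86, 22], [263.18, 231.91, 22], [282.3, 234.65, 20]]
bores s [[274.12, 173.64, 25], [308.92, 176.84, 157], [283.67, 180.33, 9], [292.5, 188.5, 10], [278.51, 201.18, 195], [302.55, 196.82, 11], [311.79, 204.12, 56]]
[[22 21 22 21 20 21 21 20 21 20 20 20 20]
 [20 21 21 20 22 21 22 23 22 21 22 22 21]
 [20 21 21 21 20 20 21 20 20 21 21 21 22]
 [20 20 21 20 24 29 38 40 34 20 20 21 21]
 [19 20 21 24 20 20 34 59 63 40 19 20 20]
 [20 20 25 21 15 13 18 27 32 29 23 19 19]
 [22 22 24 20 15 16 17 19 21 22 23 20 20]
 [21 21 24 22 18 15 17 19 20 21 23 22 21]
 [19 19 22 23 21 21 20 20 22 23 23 22 22]
 [20 18 20 22 24 24 24 24 24 20 21 21 21]
 [21 20 21 20 21 21 20 19 19 19 20 20 20]]
[[22 22 22 22 22 22 22 21 22 21 22 22 22]
 [21 21 21 22 22 21 22 22 22 22 22 22 22]
 [20 20 20 21 21 23 24 23 20 21 21 21 21]
 [19 19 19 22 24 19 19 19 21 24 21 21 20]
 [21 20 20 24 18 14 15 14 16 20 24 20 20]
 [22 20 22 23 16 14 17 19 20 20 23 23 19]
 [22 21 23 21 17 17 19 20 20 21 22 23 20]
 [21 21 21 24 21 17 19 20 21 22 23 23 22]
 [19 20 20 22 24 23 23 23 24 23 22 21 21]
 [20 19 20 21 22 23 23 21 21 20 19 19 20]
 [21 21 21 20 22 22 21 21 21 20 20 20 20]]
[[21 21 21 21 21 21 21 21 21 21 22 22 21]
 [20 20 20 20 21 20 21 20 20 20 21 21 21]
 [19 19 20 20 24 23 22 23 22 19 19 19 20]
 [20 19 22 24 19 16 15 16 20 23 20 19 19]
 [20 20 24 20 15 14 15 17 20 23 24 20 20]
 [21 21 24 19 15 17 19 19 20 22 24 19 19]
 [21 21 24 21 18 18 20 20 21 22 23 20 20]
 [20 20 22 23 21 19 20 20 21 23 23 21 21]
 [20 20 22 23 24 25 25 24 20 21 19 19 20]
 [21 21 22 22 21 22 21 18 18 19 19 19 19]
 [20 20 20 20 20 20 20 21 21 22 20 20 20]]
```

```bash
python3 - <<'E'
import cv2,numpy as np
t=cv2.imread('pics/top0.png');s=cv2.imread('pics/side0.png')
def z(i,x0,y0,w,h,k,f):
    c=cv2.resize(i[y0:y0+h,x0:x0+w],None,fx=k,fy=k,interpolation=cv2.INTER_CUBIC)
    for g in range(0,w,10):
        cv2.line(c,(int((g+.5)*k),0),(int((g+.5)*k),6),(0,0,255),1);cv2.putText(c,str(x0+g),(int((g+.5)*k)+1,16),0,.35,(0,0,255))
    for g in range(0,h,10):
        cv2.line(c,(0,int((g+.5)*k)),(6,int((g+.5)*k)),(0,0,255),1);cv2.putText(c,str(y0+g),(8,int((g+.5)*k)+4),0,.35,(0,0,255))
    cv2.imwrite(f,c)
z(t,225,203,90,57,8,'pics/z3.png'); z(s,260,160,80,70,8,'pics/z4.png')
E
```

```text
(no output)
```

View pics/z3.png

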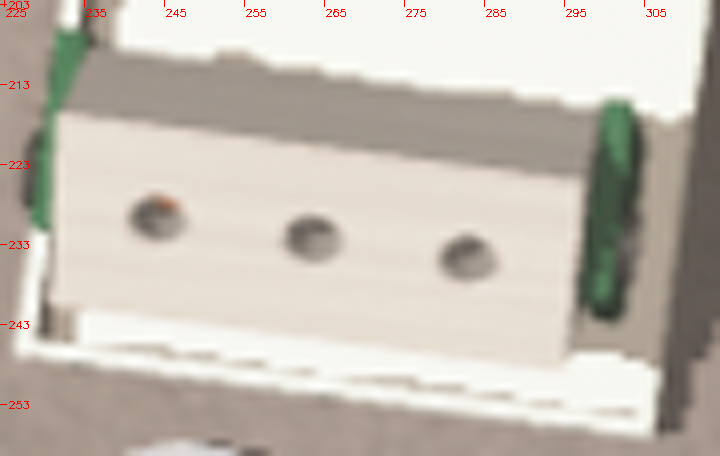

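View pics/z4.png

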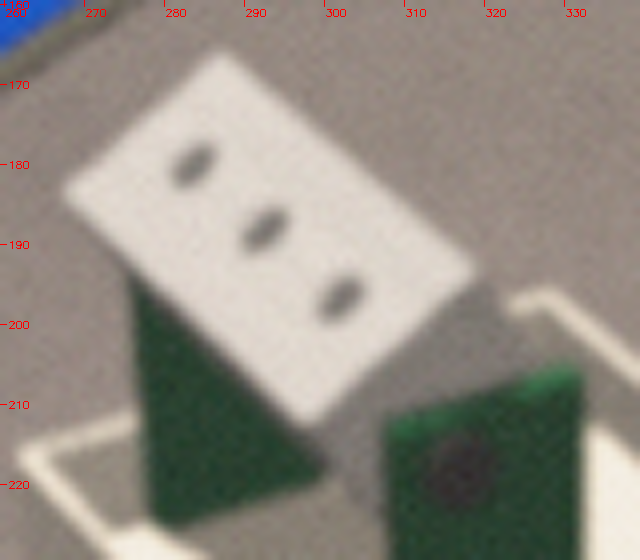

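```bash
cat > fit.py <<'E'
from h import *
from scipy.optimize import least_squares
t=load('pics/top0.npz');s=load('pics/side0.npz')
# face frame pts: a (up-slope, away from robot), b (+y row)
P=np.array([[0,45],[0,0],[0,-45],[31,76],[31,-76],[-31,-76],[-31,76]])/1e3
T=np.array([(244.1,229.75),(263.5,232.4),(282.9,234.9),(231.6,216.25),(297.5,224.75),(295.4,248.4),(230.5,240)])
S=np.array([(283.6,180.0),(292.6,188.25),(302.1,196.75),(287.25,165.75),(319.25,193.25),(297.75,212.5),(267.6,183.25)])
for i in range(7):
    p,e=two(t,T[i],s,S[i]);print(p.round(4),'gap %.4f'%e)
def fr(yaw,tilt):
    c,n=np.cos(yaw),np.sin(yaw);ex=np.array([c,n,0]);ey=np.array([-n,c,0]);ez=np.array([0,0,1.])
    up=np.cos(tilt)*ez-np.sin(tilt)*ex; a=np.cos(tilt)*ex+np.sin(tilt)*ez
    return a,ey,up
def res(q,tilt=np.pi/6,w=(1,1)):
    a,b,u=fr(q[3],tilt);r=[]
    for i in range(7):
        X=q[:3]+a*P[i,0]+b*P[i,1]
        r+=[w[0]*(proj(t,X)-T[i]),w[1]*(proj(s,X)-S[i])]
    return np.concatenate(r)
if __name__=="__main__":
    r=least_squares(res,[.5,.1,.17,0]);print(r.x.round(4),np.degrees(r.x[3]),'rms',np.sqrt((r.fun**2).mean()));print(r.fun.reshape(7,4).round(2))
    a,b,u=fr(r.x[3],np.pi/6)
    for k in(-1,0,1):print('bore',k+1,(r.x[:3]+b*.045*k).round(4))
    print('axis',u.round(4))
    p,e=two(t,(420.71,271),s,(369.8,274.22));print('spot',p.round(4),e, plane(t,420.71,271,.166),plane(s,369.8,274.22,.166))
E
python3 fit.py
```

```text
[0.568  0.183  0.1479] gap 0.0028
[0.5631 0.138  0.1477] gap 0.0026
[0.5584 0.0931 0.1478] gap 0.0026
[0.5969 0.2104 0.1644] gap 0.0032
[0.581  0.0597 0.1636] gap 0.0033
[0.5281 0.0645 0.133 ] gap 0.0039
[0.5442 0.216  0.1333] gap 0.0031
[ 0.5628  0.1379  0.1482 -0.1064] -6.096686685677091 rms 0.5058497402488757
[[-0.2   0.71  0.5  -0.04]
 [-0.29  0.6   0.47 -0.19]
 [-0.33  0.64  0.45 -0.14]
 [-0.4   0.32  0.89  0.12]
 [-0.3   0.44  1.   -0.12]
 [-0.72  0.73  0.74 -0.04]
 [-0.42  0.62  0.61  0.17]]
bore 0 [0.558  0.0931 0.1482]
bore 1 [0.5628 0.1379 0.1482]
bore 2 [0.5676 0.1826 0.1482]
axis [-0.4972  0.0531  0.866 ]
spot [ 0.4833 -0.2221  0.1669] 0.001972939787365406 [ 0.4841112  -0.22286736  0.166     ] [ 0.48317177 -0.22080234  0.166     ]
```

```bash
python3 - <<'E'
import cv2,numpy as np
t=cv2.imread('pics/top0.png');s=cv2.imread('pics/side0.png')
a=cv2.resize(t[255:287,398:438],None,fx=10,fy=10,interpolation=cv2.INTER_CUBIC)
b=cv2.resize(s[265:315,350:390],None,fx=8,fy=8,interpolation=cv2.INTER_CUBIC)
a=np.pad(a,((0,80),(0,0),(0,0)))
c=np.hstack([a,b]);c=np.clip(255*(c/255.)**.5,0,255).astype(np.uint8)
cv2.imwrite('pics/z5.png',c)
E
```

```text
(no output)
```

View pics/z5.png

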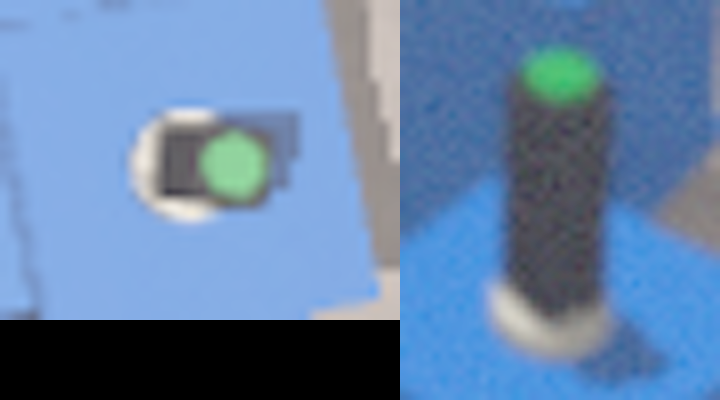

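```bash
python3 - <<'E'
from h import *
t=load('pics/top0.npz');s=load('pics/side0.npz')
c=np.array([.4835,-.222])
for psi in(-20,-10,0,10,20):
    a=np.radians(psi);R=np.array([[np.cos(a),-np.sin(a)],[np.sin(a),np.cos(a)]])
    out=[]
    for d,(u0,v0,k,off) in((t,(398,255,10,0)),(s,(350,265,8,400))):
        for z in(.106,.166):
            q=[proj(d,[*(c+R@np.array(w)*.009),z]) for w in((1,1),(1,-1),(-1,-1),(-1,1))]
            out.append([(int((x-u0+.5)*k+off),int((y-v0+.5)*k)) for x,y in q])
    print(psi,*out,sep='\n ')
# dark mask in top
f=cv2.cvtColor(t['frame'],cv2.COLOR_RGB2GRAY)
print(f[264:280,410:428])
E
```

```text
-20
 [(162, 118), (233, 146), (206, 217), (135, 189)]
 [(205, 116), (279, 145), (251, 219), (177, 190)]
 [(583, 264), (612, 316), (533, 332), (505, 279)]
 [(592, 47), (622, 97), (541, 113), (512, 62)]
-10
 [(154, 123), (228, 138), (214, 212), (139, 197)]
 [(196, 120), (274, 136), (259, 214), (181, 198)]
 [(573, 261), (615, 309), (543, 334), (501, 286)]
 [(582, 44), (626, 91), (551, 115), (508, 68)]
0
 [(147, 128), (222, 130), (221, 206), (145, 205)]
 [(189, 126), (268, 128), (267, 208), (187, 206)]
 [(563, 260), (617, 303), (553, 336), (500, 292)]
 [(572, 43), (628, 85), (561, 117), (506, 74)]
10
 [(140, 136), (215, 124), (227, 199), (152, 211)]
 [(182, 134), (261, 122), (273, 200), (195, 212)]
 [(553, 259), (617, 296), (563, 336), (499, 299)]
 [(561, 43), (628, 78), (572, 117), (506, 81)]
20
 [(136, 144), (207, 119), (232, 191), (160, 216)]
 [(177, 142), (252, 117), (278, 192), (203, 218)]
 [(543, 260), (615, 289), (573, 336), (501, 305)]
 [(551, 43), (626, 72), (583, 116), (508, 87)]
[[114 114 113 115 114 115 114 115 115 115 115 115 114 114 114 113 114 114]
 [114 116 115 114 115 11
[... 401 characters left out ...]
138 133  80  59  67  69]
 [107 168 206 122  37  39  38  42 105 133 138 138 138 138  85  68  69 103]
 [114 151 170  97  38  38  38  45  84 129 139 138 139 138  84  69  69 107]
 [115 149 162  91  38  38  38  47  55 109 136 138 139 106  60  65  69 107]
 [114 108 163 111  46  37  38  43  47  59  75  94  98  67  51 101 109 113]
 [114 112 112 156 195 204 171 155 121  76  50  55  58  56  80 109 114 113]
 [115 114 112 119 138 186 209 210 175 140 113 108 109 109 111 113 114 114]
 [115 115 114 115 115 125 135 136 126 119 115 114 115 114 114 115 114 113]
 [114 115 114 114 115 114 116 115 114 114 115 115 114 114 114 114 113 112]
 [115 115 114 115 114 114 115 114 114 114 114 114 116 116 115 114 113 113]]
```

Measured: the rod axis is at (0.4835, -0.222). The spot height of 0.167 agrees with the expected 0.166, and the handle yaw is about -3°. The bores came out 45 mm apart, and bore2, which holds the orange plug, has its mouth at (0.568, 0.183, 0.148). Moving above the rod now.

{"fn": "move_arm", "kwargs": {
  "commands": [
    [[0.31,-0.93,0.02],[0,0,0.13],1],
    [[0.31,-0.93,0.02],[0,0,0.13],1],
    [[0.31,-0.93,0],[0,0,0.13],1],
    [[0.31,-0.93,0],[0,0,0.13],1],
    [[0.31,-0.93,0],[0,0,0.13],1]
  ],
  "newtons": 40
}}

```text
clock: 0.6
tcp_pos: [0.2979, 0.3368, 0.2515]
orientation: [-0.0, 0.165, 0.986, -0.0]
wrist_force: [1.6, 0.7, -0.6]
finger_gap: 0.0854
```

{"fn": "move_arm", "kwargs": {
  "commands": [
    [[0.31,-0.93,0],[0,0,0.13],1],
    [[0.31,-0.93,0],[0,0,0.13],1],
    [[0.31,-0.93,0],[0,0,0.13],1],
    [[0.31,-0.93,0],[0,0,0.13],1],
    [[0.31,-0.93,0],[0,0,0.13],1]
  ]
}}

```text
clock: 1.1
tcp_pos: [0.3599, 0.1509, 0.2517]
orientation: [-0.0, 0.12, 0.993, 0.0]
wrist_force: [2.1, 0.4, 0.5]
finger_gap: 0.0853
```

{"fn": "move_arm", "kwargs": {
  "commands": [
    [[0.31,-0.93,0],[0,0,0.13],1],
    [[0.31,-0.93,0],[0,0,0.13],1],
    [[0.31,-0.93,0],[0,0,0.13],1],
    [[0.31,-0.93,0],[0,0,0.13],1],
    [[0.31,-0.93,0],[0,0,0.13],1]
  ]
}}

```text
clock: 1.6
tcp_pos: [0.4219, -0.0352, 0.2517]
orientation: [-0.0, 0.075, 0.997, 0.0]
wrist_force: [-0.1, 0.5, 0.3]
finger_gap: 0.0856
```

{"fn": "move_arm", "kwargs": {
  "commands": [
    [[0.31,-0.93,0],[0,0,0.13],1],
    [[0.31,-0.93,0],[0,0,0.13],1],
    [[0.31,-0.93,0],[0,0,0.13],1],
    [[0.31,-0.93,0],[0,0,0.13],1],
    [[0,0,0],[0,0,0],1]
  ]
}}

```text
clock: 2.1
tcp_pos: [0.4728, -0.1865, 0.251]
orientation: [0.0, 0.041, 0.999, -0.001]
wrist_force: [-0.1, 0.2, -0.2]
finger_gap: 0.0856
```

{"fn": "move_arm", "kwargs": {
  "commands": [
    [[0.27,-0.89,0],[0,0,0.2],1],
    [[0,0,0],[0,0,0],1],
    [[0,0,0],[0,0,0],1]
  ]
}}

```text
clock: 2.4
tcp_pos: [0.4819, -0.2178, 0.2513]
orientation: [-0.001, 0.026, 1.0, 0.001]
wrist_force: [-0.2, 0.2, 0.1]
finger_gap: 0.0857
```

```bash
python3 - <<'E'
from h import *
s=env.get_state();print(s['tcp_pos'],s['orientation'],s['joint_pos'])
t=cap('top','pics/top1.png');d=cap('side','pics/side1.png')
b=cv2.resize(cv2.imread('pics/side1.png')[170:370,280:480],None,fx=2.8,fy=2.8);a=cv2.resize(cv2.imread('pics/top1.png')[240:300,370:450],None,fx=4,fy=4)
cv2.imwrite('pics/z6.png',b)
print(proj(d,s['tcp_pos']+[0,0,-.019]))
E
```

```text
[ 0.4819048  -0.21776807  0.25127718] [-6.91416208e-04  2.55921813e-02  9.99672015e-01  6.51917268e-04] [-5.76494975e-01  2.24650014e-01 -6.99455715e-02  1.27806149e+00
  3.87087415e-04 -5.25305361e-01]
[369.27720862 241.09014186]
```

View pics/z6.png

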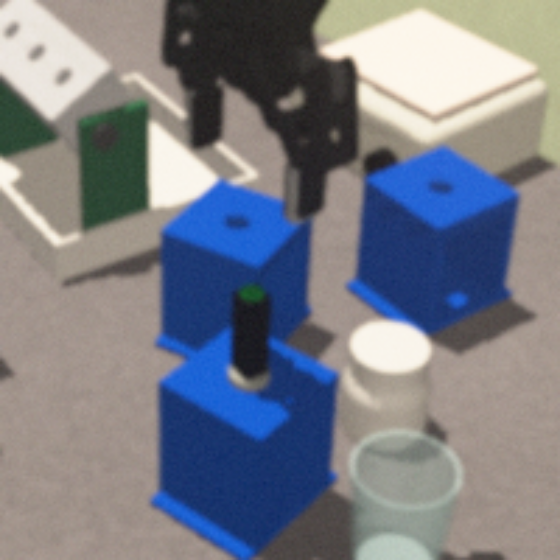

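{"fn": "move_arm", "kwargs": {
  "commands": [
    [[0.04,-0.1,-0.5],[0,0,0],1],
    [[0,0,-0.9],[0,0,0],1],
    [[0,0,-0.9],[0,0,0],1],
    [[0,0,-0.54],[0,0,0],1],
    [[0,0,0],[0,0,0],1]
  ]
}}

```text
clock: 3.0
tcp_pos: [0.4815, -0.2193, 0.1353]
orientation: [-0.003, 0.024, 1.0, 0.002]
wrist_force: [0.2, 0.7, -0.3]
finger_gap: 0.0855
```

```bash
python3 - <<'E'
from h import *
s=env.get_state();print(s['tcp_pos'],s['orientation'],s['wrist_force'])
d=cap('side','pics/side2.png')
b=cv2.resize(cv2.imread('pics/side2.png')[210:370,290:450],None,fx=3.5,fy=3.5)
cv2.imwrite('pics/z7.png',b)
E
```

```text
[ 0.48148761 -0.21929518  0.13534756] [-0.0028605   0.02437499  0.99969698  0.00190304] [ 0.17411401  0.72183855 -0.33726426]
```

View pics/z7.png

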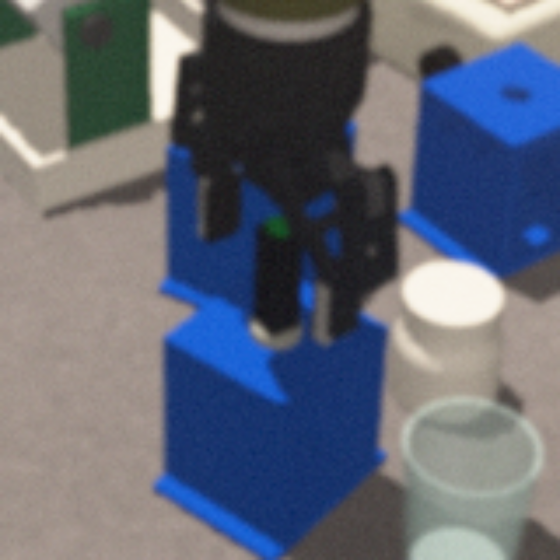

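{"fn": "move_arm", "kwargs": {
  "commands": [
    [[0.05,-0.05,0.03],[0,0,0],0],
    [[0,0,0],[0,0,0],-1],
    [[0,0,0],[0,0,0],-1],
    [[0,0,0],[0,0,0],-1],
    [[0,0,0],[0,0,0],-1]
  ],
  "newtons": 60
}}

```text
clock: 3.55
tcp_pos: [0.4861, -0.2241, 0.14]
orientation: [0.0, 0.025, 1.0, -0.0]
wrist_force: [1.2, 0.4, 4.3]
finger_gap: 0.0173
```

{"fn": "move_arm", "kwargs": {
  "commands": [
    [[0,0,0],[0,0,0],-1],
    [[0,0,0],[0,0,0],-1],
    [[0,0,0],[0,0,0],-1]
  ]
}}

```text
clock: 3.85
tcp_pos: [0.4862, -0.2241, 0.14]
orientation: [0.0, 0.025, 1.0, -0.0]
wrist_force: [-0.6, 1.5, 4.9]
finger_gap: 0.0168
```

```bash
python3 - <<'E'
from h import *
s=env.get_state();print(s)
E
```

```text
{'clock': 3.85, 'joint_pos': array([-5.81982724e-01,  2.95902878e-01, -2.56238667e-01,  1.01798809e+00,
        2.08627730e-04, -5.32051666e-01]), 'qvel': array([ 7.90224944e-04, -2.24680174e-05, -5.83596072e-04, -1.52889527e-03,
        3.04679978e-04,  5.01763137e-04]), 'tau': array([-5.10904547e-01, -4.20775688e+01,  2.62678045e+01, -5.48044425e-01,
       -1.99569496e-01, -1.02760579e-02]), 'tcp_pos': array([ 0.4861621 , -0.22406188,  0.14001616]), 'orientation': array([ 3.38104070e-04,  2.49628996e-02,  9.99688317e-01, -8.76813938e-05]), 'wrist_force': array([-0.55267778,  1.5100932 ,  4.89076933]), 'ft_torque': array([ 0.25324265,  0.13163853, -0.02253805]), 'finger_gap': 0.016823037608663136}
```

{"fn": "move_arm", "kwargs": {
  "commands": [
    [[0,0,0.2],[0,0,0],-1],
    [[0,0,0.6],[0,0,0],-1],
    [[0,0,0.9],[0,0,0],-1],
    [[0,0,0.9],[0,0,0],-1],
    [[0,0,0.7],[0,0,0],-1]
  ],
  "newtons": 100
}}

```text
clock: 4.35
tcp_pos: [0.4859, -0.2241, 0.2735]
orientation: [0.0, 0.025, 1.0, -0.0]
wrist_force: [0.3, -0.4, -1.8]
finger_gap: 0.017
```

```bash
python3 - <<'E'
from h import *
s=env.get_state();print(s['tcp_pos'],s['orientation'],s['wrist_force'],s['finger_gap'],s['qvel'].round(3))
d=cap('side','pics/side3.png');e=cap('top','pics/top3.png');s=env.get_state();print(s['tcp_pos'])
b=cv2.resize(cv2.imread('pics/side3.png')[180:380,290:450],None,fx=3,fy=3)
a=cv2.resize(cv2.imread('pics/top3.png')[235:305,370:470],None,fx=4,fy=4)
a=np.pad(a,((0,600-a.shape[0]),(0,0),(0,0)))
cv2.imwrite('pics/z8.png',np.hstack([a[:,:320],b]))
E
```

```text
[ 0.48593088 -0.22413339  0.27348003] [ 2.42392112e-04  2.50443082e-02  9.99686281e-01 -2.51633236e-04] [ 0.31011961 -0.38111626 -1.80796748] 0.01702840926895988 [-0.001 -0.068  0.575  0.644 -0.    -0.001]
[ 0.48750344 -0.22514607  0.27580281]
```

View pics/z8.png

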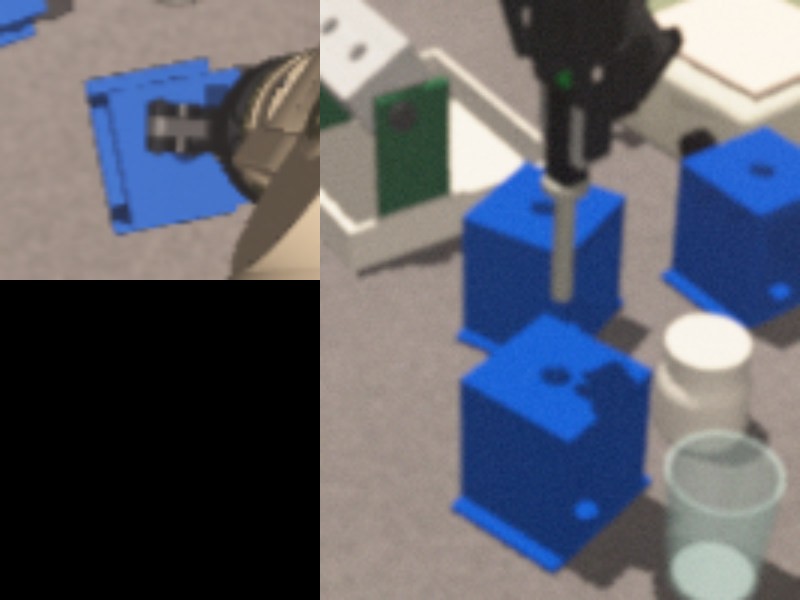

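```bash
python3 - <<'E'
from h import *
d=load('pics/side3.npz');t=load('pics/top3.npz');t0=load('pics/top0.npz')
print('hole side',plane(d,368.3,305.3,.1))
s=env.get_state();q=s['orientation'];p=np.array([.486,-.2243,.2738])
from scipy.spatial.transform import Rotation as R
z=R.from_quat(q[[1,2,3,0]]).as_matrix()[:,2];print('toolz',z)
for f in(.111,.115,.119):print(f,proj(d,p+z*f))
print('tip side ray at z', plane(d,370.7,279.0,.2738-.115))
# collar underside
print('collar under',proj(d,p+z*.040),'spot',proj(d,p-z*.026))
# holder top-plate corners top view
# print hole location when rod hanging: collar visible in top0 ring centre ~ (415.?)
E
sed -i 's/^E$//' h.py
```

```text
hole side [ 0.48064545 -0.22296047  0.1       ]
toolz [ 0.00576499 -0.00401864 -0.99997531]
0.111 [372.84263503 276.11057192]
0.115 [372.77721944 277.98247114]
0.119 [372.71216538 279.8450914 ]
tip side ray at z [ 0.48210826 -0.22476313  0.1588    ]
collar under [374.06753584 241.25584764] spot [375.32672017 205.80604045]
```

{"fn": "move_arm", "kwargs": {
  "commands": [
    [[0,0.5,0.2],[-0.04,-0.37,0],-1],
    [[0,0.9,0.2],[-0.04,-0.37,0],-1],
    [[0,0.95,0.2],[-0.04,-0.37,0],-1],
    [[0,0.95,0.1],[-0.04,-0.37,0],-1],
    [[0,0.95,0],[-0.04,-0.37,0],-1]
  ]
}}

```text
clock: 4.95
tcp_pos: [0.4854, -0.0528, 0.2987]
orientation: [0.13, 0.025, 0.991, -0.01]
wrist_force: [0.6, -0.0, -1.6]
finger_gap: 0.0166
```

{"fn": "move_arm", "kwargs": {
  "commands": [
    [[0,0.95,0],[-0.04,-0.37,0],-1],
    [[0,0.95,0],[-0.04,-0.37,0],-1],
    [[0,0.95,0],[-0.04,-0.37,0],-1],
    [[0,0.95,0],[-0.04,-0.37,0],-1],
    [[0,0.95,0],[-0.04,-0.37,0],-1]
  ]
}}

```text
clock: 5.45
tcp_pos: [0.4846, 0.1371, 0.298]
orientation: [0.256, 0.024, 0.966, -0.021]
wrist_force: [0.4, 0.2, -1.7]
finger_gap: 0.0169
```

{"fn": "move_arm", "kwargs": {
  "commands": [
    [[0,0.95,0],[0,0,0],-1],
    [[0,0.4,0],[0,0,0],-1],
    [[0,0,0],[0,0,0],-1],
    [[0,0,0],[0,0,0],-1]
  ]
}}

```text
clock: 5.85
tcp_pos: [0.4851, 0.1899, 0.2979]
orientation: [0.255, 0.023, 0.966, -0.022]
wrist_force: [-0.4, -0.9, -1.5]
finger_gap: 0.0169
```

```bash
cat > st.py <<'E'
from h import *
from scipy.spatial.transform import Rotation as R
def st():
    s=env.get_state();q=s['orientation'];M=R.from_quat(q[[1,2,3,0]]).as_matrix()
    print(round(s['clock'],2),s['tcp_pos'].round(4),'z',M[:,2].round(4),'x',M[:,0].round(3),'F',s['wrist_force'].round(1),'gap',round(s['finger_gap'],4),'q',s['joint_pos'].round(2))
    return s,M
U=np.array([-.4972,.0531,.866]);B2=np.array([.5676,.1826,.1482])
def rodinfo(p,M,off=.003):
    v=np.cross(-M[:,2],U);print('turn needed deg (world)',np.degrees(v).round(2))
    tip=p+M[:,2]*.115+M[:,0]*off;w=tip-B2;print('tip',tip.round(4),'along',(w@U).round(4),'lateral',(w-(w@U)*U).round(4))
E
python3 - <<'E'
from st import *
s,M=st();rodinfo(s['tcp_pos'],M)
E
```

```text
5.85 [0.4851 0.1899 0.2979] z [ 0.4914 -0.054  -0.8693] x [-0.869  0.034 -0.493] F [-0.4 -0.9 -1.5] gap 0.0169 q [ 0.33 -0.14 -0.47  0.77 -0.21  0.33]
turn needed deg (world) [ 0.03 -0.38  0.04]
tip [0.539  0.1838 0.1965] along 0.0561 lateral [-0.0007 -0.0018 -0.0003]
```

{"fn": "move_arm", "kwargs": {
  "commands": [
    [[0.1,0.03,-0.2],[0,-0.05,0],-1],
    [[0.2,0,-0.34],[0,0,0],-1],
    [[0,0,0],[0,0,0],-1],
    [[0,0,0],[0,0,0],-1]
  ]
}}

```text
clock: 6.25
tcp_pos: [0.4976, 0.1899, 0.2772]
orientation: [0.259, 0.025, 0.965, -0.022]
wrist_force: [-0.1, -0.9, -1.5]
finger_gap: 0.0167
```

```bash
python3 - <<'E'
from st import *
s,M=st();rodinfo(s['tcp_pos'],M)
d=cap('side','pics/side4.png');e=cap('top','pics/top4.png');st()
tip=s['tcp_pos']+M[:,2]*.115+M[:,0]*.003
for n,c in(('s',d),('t',e)):print(n,'tip',proj(c,tip),'collar',proj(c,tip-.075*M[:,2]),'b2',proj(c,B2))
b=cv2.resize(cv2.imread('pics/side4.png')[130:230,240:340],None,fx=6,fy=6,interpolation=cv2.INTER_CUBIC)
a=cv2.resize(cv2.imread('pics/top4.png')[190:260,220:310],None,fx=8,fy=8,interpolation=cv2.INTER_CUBIC)
cv2.imwrite('pics/z9.png',b);cv2.imwrite('pics/z10.png',a)
E
```

```text
6.25 [0.4976 0.1899 0.2772] z [ 0.4981 -0.0549 -0.8654] x [-0.865  0.037 -0.5  ] F [-0.1 -0.9 -1.5] gap 0.0167 q [ 0.33 -0.12 -0.51  0.7  -0.21  0.33]
turn needed deg (world) [0.09 0.06 0.05]
tip [0.5523 0.1837 0.1762] along 0.0319 lateral [ 0.0006 -0.0006  0.0004]
6.35 [0.4981 0.1905 0.2784] z [ 0.5    -0.0539 -0.8643] x [-0.864  0.037 -0.502] F [ 0.2  0.1 -1.4] gap 0.0166 q [ 0.33 -0.12 -0.5   0.7  -0.21  0.33]
s tip [277.35482124 170.63645026] collar [259.51164719 147.57121006] b2 [284.12172016 179.97148946]
t tip [241.56011981 236.31760142] collar [234.9209262  251.83893649] b2 [243.9104812 230.4451229]
```

View pics/z9.png

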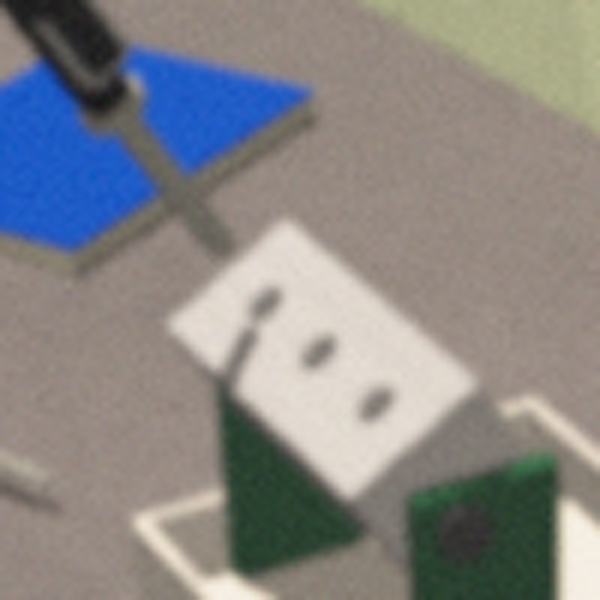

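View pics/z10.png

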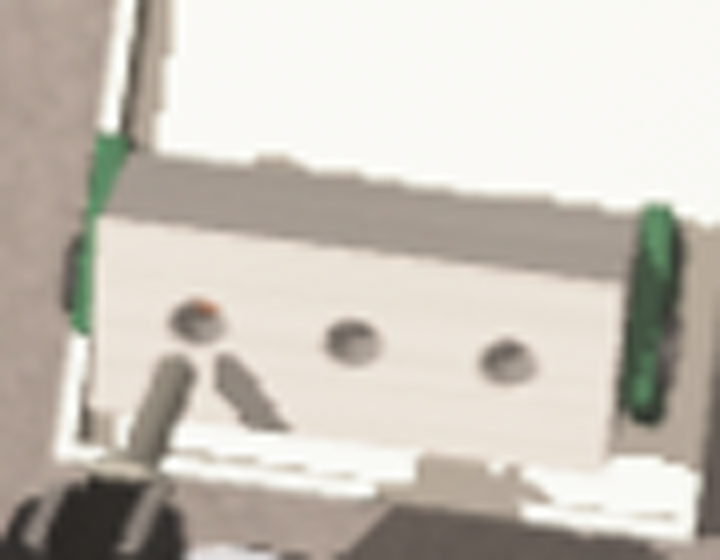

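{"fn": "move_arm", "kwargs": {
  "commands": [
    [[0.19,-0.02,-0.32],[0,0,0],-1],
    [[0.19,-0.02,-0.32],[0,0,0],-1],
    [[0.06,-0.01,-0.11],[0,0,0],-1],
    [[0,0,0],[0,0,0],-1]
  ]
}}

```text
clock: 6.75
tcp_pos: [0.5151, 0.1888, 0.2473]
orientation: [0.259, 0.024, 0.965, -0.021]
wrist_force: [-0.5, -0.5, -2.5]
finger_gap: 0.0165
```

```bash
python3 - <<'E'
from st import *
s,M=st();rodinfo(s['tcp_pos'],M)
E
```

```text
6.75 [0.5151 0.1888 0.2473] z [ 0.4984 -0.054  -0.8652] x [-0.865  0.036 -0.501] F [-0.5 -0.5 -2.5] gap 0.0165 q [ 0.31 -0.07 -0.54  0.61 -0.2   0.31]
turn needed deg (world) [0.05 0.08 0.02]
tip [0.5698 0.1827 0.1463] along -0.0027 lateral [0.0009 0.0002 0.0005]
```

{"fn": "move_arm", "kwargs": {
  "commands": [
    [[0.06,-0.01,-0.11],[0,0,0],-1],
    [[0.06,0,-0.11],[0,0,0],-1],
    [[0,0,0],[0,0,0],-1]
  ]
}}

```text
clock: 7.05
tcp_pos: [0.5201, 0.1886, 0.2384]
orientation: [0.259, 0.024, 0.965, -0.021]
wrist_force: [-0.5, -1.3, -3.6]
finger_gap: 0.0168
```

```bash
python3 - <<'E'
from st import *
s,M=st();rodinfo(s['tcp_pos'],M)
E
```

```text
7.05 [0.5201 0.1886 0.2384] z [ 0.4989 -0.0538 -0.865 ] x [-0.865  0.036 -0.501] F [-0.5 -1.3 -3.6] gap 0.0168 q [ 0.31 -0.06 -0.55  0.59 -0.2   0.31]
turn needed deg (world) [0.04 0.11 0.01]
tip [0.5749 0.1825 0.1374] along -0.013 lateral [0.0008 0.0006 0.0004]
```

{"fn": "move_arm", "kwargs": {
  "commands": [
    [[0.06,-0.01,-0.11],[0,0,0],-1],
    [[0.06,0,-0.11],[0,0,0],-1],
    [[0.06,-0.01,-0.11],[0,0,0],-1],
    [[0,0,0],[0,0,0],-1]
  ]
}}

```text
clock: 7.45
tcp_pos: [0.5277, 0.1879, 0.225]
orientation: [0.259, 0.024, 0.965, -0.021]
wrist_force: [-1.1, -1.2, -4.0]
finger_gap: 0.017
```

```bash
python3 - <<'E'
from st import *
s,M=st();rodinfo(s['tcp_pos'],M)
E
```

```text
7.45 [0.5277 0.1879 0.225 ] z [ 0.4991 -0.0534 -0.8649] x [-0.865  0.036 -0.501] F [-1.1 -1.2 -4. ] gap 0.017 q [ 0.3  -0.03 -0.56  0.55 -0.2   0.3 ]
turn needed deg (world) [0.02 0.12 0.  ]
tip [0.5825 0.1819 0.1241] along -0.0283 lateral [0.0008 0.0008 0.0004]
```

{"fn": "move_arm", "kwargs": {
  "commands": [
    [[0.06,-0.01,-0.11],[0,0,0],-1],
    [[0.06,-0.01,-0.11],[0,0,0],-1],
    [[0.06,-0.01,-0.11],[0,0,0],-1]
  ]
}}

```text
clock: 7.75
tcp_pos: [0.5345, 0.1871, 0.2137]
orientation: [0.26, 0.024, 0.965, -0.021]
wrist_force: [-18.4, -0.7, 15.8]
finger_gap: 0.0164
```

{"fn": "move_arm", "kwargs": {
  "commands": [
    [[0.06,0,-0.11],[0,0,0],-1],
    [[0.06,-0.01,-0.11],[0,0,0],-1],
    [[0.06,-0.01,-0.11],[0,0,0],-1]
  ]
}}

```text
clock: 8.05
tcp_pos: [0.5421, 0.1861, 0.1999]
orientation: [0.26, 0.024, 0.965, -0.021]
wrist_force: [-2.2, -0.1, -1.7]
finger_gap: 0.0168
```

```bash
python3 - <<'E'
from st import *
s,M=st();rodinfo(s['tcp_pos'],M)
E
```

```text
8.05 [0.5421 0.1861 0.1999] z [ 0.5005 -0.0529 -0.8641] x [-0.864  0.036 -0.502] F [-2.2 -0.1 -1.7] gap 0.0168 q [ 0.29  0.01 -0.59  0.48 -0.19  0.29]
turn needed deg (world) [-0.01  0.21 -0.02]
tip [0.597  0.1802 0.099 ] along -0.0574 lateral [0.0009 0.0006 0.0005]
```

{"fn": "move_arm", "kwargs": {
  "commands": [
    [[0.06,-0.01,-0.11],[0,0,0],-1],
    [[0.06,-0.01,-0.11],[0,0,0],-1],
    [[0.03,0,-0.05],[0,0,0],-1],
    [[0,0,0],[0,0,0],-1]
  ]
}}

```text
clock: 8.45
tcp_pos: [0.5485, 0.1853, 0.1886]
orientation: [0.26, 0.024, 0.965, -0.021]
wrist_force: [-0.6, 0.3, -1.9]
finger_gap: 0.0168
```

```bash
python3 - <<'E'
from st import *
s,M=st();rodinfo(s['tcp_pos'],M)
E
```

```text
8.45 [0.5485 0.1853 0.1886] z [ 0.5001 -0.0531 -0.8643] x [-0.864  0.036 -0.502] F [-0.6  0.3 -1.9] gap 0.0168 q [ 0.28  0.03 -0.6   0.45 -0.19  0.28]
turn needed deg (world) [ 0.01  0.19 -0.01]
tip [0.6034 0.1793 0.0877] along -0.0704 lateral [0.0008 0.0004 0.0005]
```

{"fn": "move_arm", "kwargs": {
  "commands": [
    [[0.02,0,-0.04],[0,0,0],-1],
    [[0.02,0,-0.04],[0,0,0],-1]
  ]
}}

```text
clock: 8.65
tcp_pos: [0.5499, 0.1853, 0.1858]
orientation: [0.26, 0.024, 0.965, -0.021]
wrist_force: [-5.0, -1.1, 7.3]
finger_gap: 0.0168
```

{"fn": "move_arm", "kwargs": {
  "commands": [
    [[0.02,0,-0.04],[0,0,0],-1]
  ]
}}

```text
clock: 8.75
tcp_pos: [0.5502, 0.1853, 0.1858]
orientation: [0.26, 0.024, 0.965, -0.021]
wrist_force: [-28.7, -2.6, 30.3]
finger_gap: 0.0168
```

```bash
python3 - <<'E'
from st import *
d=cap('side','pics/side5.png');e=cap('top','pics/top5.png');s,M=st();rodinfo(s['tcp_pos'],M)
b=cv2.resize(cv2.imread('pics/side5.png')[140:280,240:400],None,fx=5,fy=4.2,interpolation=cv2.INTER_CUBIC)
cv2.imwrite('pics/z11.png',b)
E
```

```text
8.85 [0.5501 0.1854 0.1859] z [ 0.5013 -0.0532 -0.8637] x [-0.863  0.035 -0.503] F [-14.8  -1.5  14.1] gap 0.0166 q [ 0.28  0.04 -0.6   0.44 -0.19  0.28]
turn needed deg (world) [ 0.01  0.27 -0.01]
tip [0.6051 0.1793 0.085 ] along -0.0735 lateral [0.001  0.0007 0.0005]
```

View pics/z11.png

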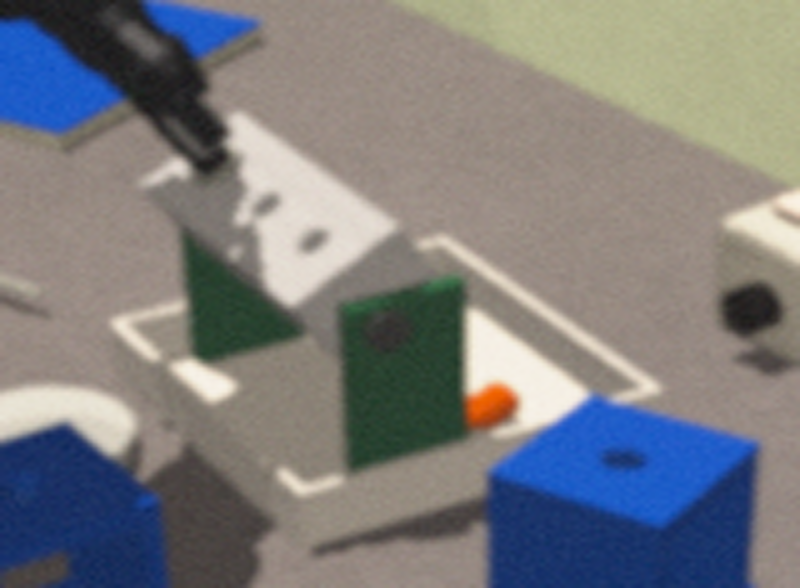

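View pics/top5.png

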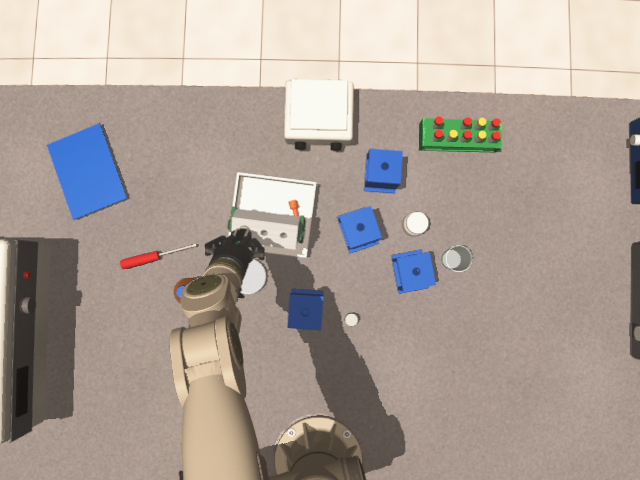

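The orange plug is lying in the tray at top image (294,205). The collar rests on the block with a steady force of about 20 N. Retracting along the bore now.

{"fn": "move_arm", "kwargs": {
  "commands": [
    [[-0.06,0.01,0.11],[0,0,0],-1],
    [[-0.12,0.01,0.22],[0,0,0],-1],
    [[-0.25,0.03,0.43],[0,0,0],-1],
    [[-0.25,0.03,0.43],[0,0,0],-1],
    [[-0.25,0.03,0.43],[0,0,0],-1]
  ]
}}

```text
clock: 9.35
tcp_pos: [0.5128, 0.1896, 0.2498]
orientation: [0.26, 0.024, 0.965, -0.021]
wrist_force: [0.8, -1.2, -1.8]
finger_gap: 0.017
```

{"fn": "move_arm", "kwargs": {
  "commands": [
    [[-0.25,0.03,0.43],[0,0,0],-1],
    [[-0.25,0.03,0.43],[0,0,0],-1],
    [[0,0,0.2],[0,0,0],-1]
  ]
}}

```text
clock: 9.65
tcp_pos: [0.4932, 0.1926, 0.2939]
orientation: [0.261, 0.024, 0.965, -0.02]
wrist_force: [0.3, -0.5, -2.3]
finger_gap: 0.0165
```

```bash
python3 - <<'E'
from st import *
s,M=st();rodinfo(s['tcp_pos'],M)
t=cv2.imread('pics/top5.png');g=cv2.cvtColor(t,cv2.COLOR_BGR2HSV)[258:286,396:440,2].astype(int)
m=(g<90).astype(np.uint8)
k=cv2.connectedComponentsWithStats(m);print([(a.tolist(),(b+[396,258]).round(2).tolist()) for a,b in zip(k[2][1:],k[3][1:])])
side=load('pics/side5.npz');top=load('pics/top5.npz')
z=cv2.resize(cv2.cvtColor(side['frame'],cv2.COLOR_RGB2BGR)[270:350,325:415],None,fx=7,fy=7,interpolation=cv2.INTER_CUBIC);cv2.imwrite('pics/z12.png',z)
E
```

```text
9.65 [0.4932 0.1926 0.2939] z [ 0.5028 -0.0516 -0.8629] x [-0.863  0.036 -0.505] F [ 0.3 -0.5 -2.3] gap 0.0165 q [ 0.33 -0.13 -0.48  0.74 -0.22  0.33]
turn needed deg (world) [-0.06  0.37 -0.06]
tip [0.5484 0.1868 0.1931] along 0.0486 lateral [0.005  0.0016 0.0028]
[]
```

View pics/z12.png

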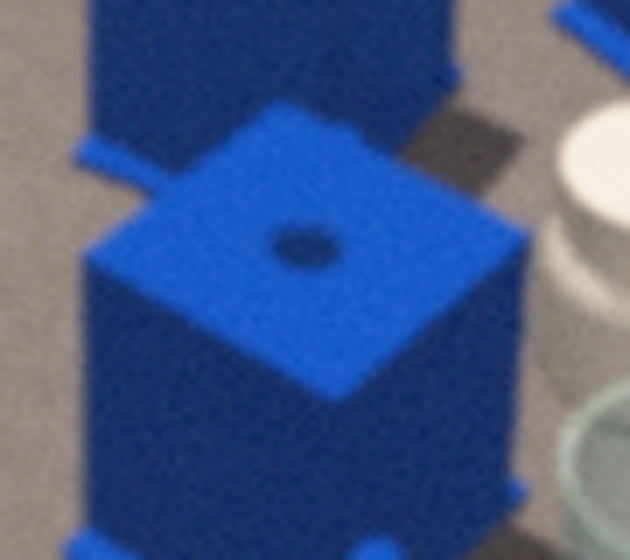

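{"fn": "move_arm", "kwargs": {
  "commands": [
    [[-0.02,-0.5,0.2],[0.02,0.18,0],-1],
    [[-0.02,-0.9,0],[0.04,0.38,0],-1],
    [[-0.02,-0.95,0],[0.04,0.38,0],-1],
    [[-0.02,-0.95,0],[0.04,0.38,0],-1],
    [[-0.02,-0.95,0],[0.04,0.38,0],-1]
  ]
}}

```text
clock: 10.15
tcp_pos: [0.4896, 0.0204, 0.2997]
orientation: [0.143, 0.025, 0.989, -0.012]
wrist_force: [0.1, -0.4, -1.2]
finger_gap: 0.0167
```

{"fn": "move_arm", "kwargs": {
  "commands": [
    [[-0.02,-0.95,0],[0.04,0.38,0],-1],
    [[-0.02,-0.95,0],[0.04,0.38,0],-1],
    [[-0.02,-0.95,0],[0.04,0.38,0],-1],
    [[-0.02,-0.95,0],[0.04,0.38,0],-1],
    [[-0.02,-0.95,0],[0.04,0.38,0],-1]
  ]
}}

```text
clock: 10.65
tcp_pos: [0.4857, -0.1704, 0.2992]
orientation: [0.01, 0.025, 1.0, -0.001]
wrist_force: [0.9, 0.6, -1.3]
finger_gap: 0.0168
```

{"fn": "move_arm", "kwargs": {
  "commands": [
    [[0,-0.95,-0.2],[0.02,0.19,0],-1],
    [[0,-0.3,-0.2],[0,0,0],-1],
    [[0,0,-0.2],[0,0,0],-1],
    [[0,0,0],[0,0,0],-1],
    [[0,0,0],[0,0,0],-1]
  ]
}}

```text
clock: 11.15
tcp_pos: [0.4849, -0.2165, 0.2752]
orientation: [-0.003, 0.024, 1.0, 0.0]
wrist_force: [-0.3, 0.4, -1.2]
finger_gap: 0.0167
```

```bash
python3 - <<'E'
from st import *
s,M=st()
d=cap('side','pics/side6.png');s,M=st()
b=cv2.resize(cv2.imread('pics/side6.png')[220:320,330:410],None,fx=7,fy=6,interpolation=cv2.INTER_CUBIC)
cv2.imwrite('pics/z13.png',b)
E
```

```text
11.15 [ 0.4849 -0.2165  0.2752] z [-5.6e-03  5.0e-04 -1.0e+00] x [-0.999  0.049  0.006] F [-0.3  0.4 -1.2] gap 0.0167 q [-0.57  0.23 -0.01  1.34 -0.   -0.52]
11.2 [ 0.4852 -0.2166  0.2757] z [-4.8e-03 -1.0e-04 -1.0e+00] x [-0.999  0.048  0.005] F [ 0.4  0.1 -2.2] gap 0.0169 q [-0.57  0.23 -0.01  1.34 -0.   -0.52]
```

View pics/z13.png

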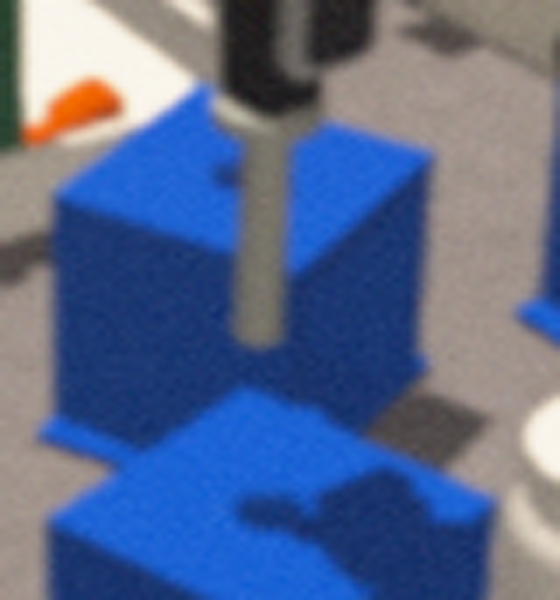

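{"fn": "move_arm", "kwargs": {
  "commands": [
    [[0.01,-0.18,-0.4],[0,-0.035,0],-1],
    [[0,0,-0.6],[0,0,0],-1],
    [[0,0,-0.2],[0,0,0],-1],
    [[0,0,0],[0,0,0],-1],
    [[0,0,0],[0,0,0],-1]
  ]
}}

```text
clock: 11.7
tcp_pos: [0.4859, -0.2248, 0.2282]
orientation: [0.0, 0.025, 1.0, -0.0]
wrist_force: [0.3, -0.8, -0.5]
finger_gap: 0.0162
```

```bash
python3 - <<'E'
from st import *
d=cap('side','pics/side7.png');s,M=st();e=cap('top','pics/top7.png')
b=cv2.resize(cv2.imread('pics/side7.png')[250:330,330:410],None,fx=7,fy=7,interpolation=cv2.INTER_CUBIC)
cv2.imwrite('pics/z14.png',b)
tip=s['tcp_pos']+M[:,2]*.115+M[:,0]*.003;print(tip,proj(d,tip))
for zz in(.1,tip[2]):print(zz,plane(d,368.3,305.1,zz))
E
```

```text
11.75 [ 0.4862 -0.2251  0.2285] z [ 0.001 -0.001 -1.   ] x [-0.999  0.049 -0.001] F [ 0.5  0.1 -1.3] gap 0.0164 q [-0.58  0.24 -0.1   1.22 -0.   -0.53]
[ 0.48327244 -0.22504577  0.11349848] [370.47846801 299.4146236 ]
0.1 [ 0.48098242 -0.22255717  0.1       ]
0.11349848072716082 [ 0.47076935 -0.23416008  0.11349848]
```

View pics/z14.png

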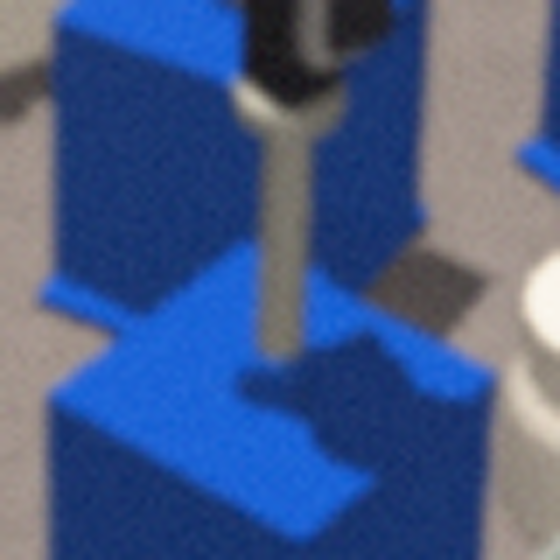

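```bash
python3 - <<'E'
from st import *
d=load('pics/side7.npz');e=load('pics/top5.npz')
tp=plane(d,369.4,300.0,.1135);print(tp, plane(d,368.3,305.1,.1))
a=cv2.resize(cv2.cvtColor(e['frame'],cv2.COLOR_RGB2BGR)[245:297,385:445],None,fx=10,fy=10,interpolation=cv2.INTER_CUBIC)
cv2.imwrite('pics/z15.png',a)
E
```

```text
[ 0.48079299 -0.22511306  0.1135    ] [ 0.48098242 -0.22255717  0.1       ]
```

View pics/z15.png

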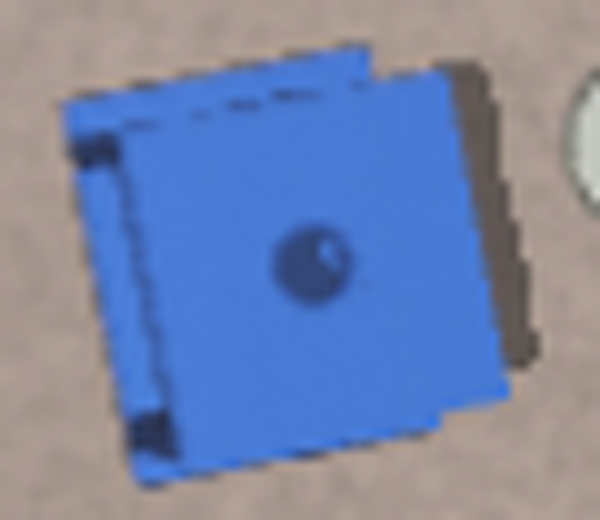

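```bash
python3 - <<'E'
from st import *
e=load('pics/top5.npz');d=load('pics/side5.npz')
print(plane(e,415.9,271.0,.1),two(e,(415.9,271.),d,(368.3,305.1)))
E
```

```text
[ 0.48420701 -0.22291866  0.1       ] (array([ 0.48308849, -0.22226424,  0.09884474]), np.float64(0.0028005180524479593))
```

{"fn": "move_arm", "kwargs": {
  "commands": [
    [[0,0.055,0],[0,0,0],-1],
    [[0,0,-0.2],[0,0,0],-1],
    [[0,0,-0.2],[0,0,0],-1],
    [[0,0,-0.2],[0,0,0],-1],
    [[0,0,0],[0,0,0],-1]
  ]
}}

```text
clock: 12.3
tcp_pos: [0.4846, -0.2225, 0.2012]
orientation: [-0.002, 0.025, 1.0, 0.001]
wrist_force: [0.1, -0.0, -1.1]
finger_gap: 0.0167
```

```bash
python3 - <<'E'
from st import *
st()
E
```

```text
12.3 [ 0.4846 -0.2225  0.2012] z [-0.0034  0.0018 -1.    ] x [-0.999  0.05   0.003] F [ 0.1 -0.  -1.1] gap 0.0167 q [-0.58  0.26 -0.15  1.17 -0.   -0.53]
```

Tip z is about 0.086, so it is inside the hole and not in contact. I'll carry on down.

{"fn": "move_arm", "kwargs": {
  "commands": [
    [[0,0,-0.3],[0,0,0],-1],
    [[0,0,-0.4],[0,0,0],-1],
    [[0,0,-0.4],[0,0,0],-1],
    [[0,0,-0.2],[0,0,0],-1],
    [[0,0,0],[0,0,0],-1]
  ]
}}

```text
clock: 12.8
tcp_pos: [0.4847, -0.2225, 0.1496]
orientation: [-0.002, 0.025, 1.0, 0.001]
wrist_force: [-0.8, -0.2, -1.3]
finger_gap: 0.0169
```

{"fn": "move_arm", "kwargs": {
  "commands": [
    [[0,0,-0.1],[0,0,0],-1],
    [[0,0,-0.05],[0,0,0],-1],
    [[0,0,0],[0,0,0],-1]
  ]
}}

```text
clock: 13.1
tcp_pos: [0.4857, -0.2231, 0.1453]
orientation: [-0.0, 0.025, 1.0, -0.0]
wrist_force: [-0.3, -0.2, -1.9]
finger_gap: 0.0167
```

{"fn": "move_arm", "kwargs": {
  "commands": [
    [[0,0,-0.04],[0,0,0],-1],
    [[0,0,0],[0,0,0],-1]
  ]
}}

```text
clock: 13.3
tcp_pos: [0.4857, -0.2231, 0.1437]
orientation: [-0.0, 0.025, 1.0, -0.0]
wrist_force: [0.1, -0.6, -1.3]
finger_gap: 0.0168
```

{"fn": "move_arm", "kwargs": {
  "commands": [
    [[0,0,-0.04],[0,0,0],-1],
    [[0,0,0],[0,0,0],-1]
  ]
}}

```text
clock: 13.5
tcp_pos: [0.4855, -0.223, 0.1418]
orientation: [-0.0, 0.025, 1.0, 0.0]
wrist_force: [-0.9, 0.7, -2.3]
finger_gap: 0.017
```

{"fn": "move_arm", "kwargs": {
  "commands": [
    [[0,0,-0.03],[0,0,0],-1],
    [[0,0,0],[0,0,0],-1]
  ]
}}

```text
clock: 13.7
tcp_pos: [0.4855, -0.223, 0.1406]
orientation: [-0.0, 0.025, 1.0, 0.0]
wrist_force: [0.8, -0.1, -0.5]
finger_gap: 0.0166
```

{"fn": "move_arm", "kwargs": {
  "commands": [
    [[0,0,-0.03],[0,0,0],-1],
    [[0,0,0],[0,0,0],-1]
  ]
}}

```text
clock: 13.9
tcp_pos: [0.4856, -0.223, 0.1401]
orientation: [-0.0, 0.025, 1.0, -0.0]
wrist_force: [-1.5, 0.2, 3.1]
finger_gap: 0.0166
```

{"fn": "move_arm", "kwargs": {
  "commands": [
    [[0,0,0],[0,0,0],-0.4],
    [[0,0,0],[0,0,0],0],
    [[0,0,0],[0,0,0],0.5],
    [[0,0,0],[0,0,0],1],
    [[0,0,0],[0,0,0],1]
  ]
}}

```text
clock: 14.4
tcp_pos: [0.4855, -0.223, 0.1394]
orientation: [-0.0, 0.025, 1.0, 0.0]
wrist_force: [-0.3, -0.8, -0.4]
finger_gap: 0.0818
```

```bash
python3 - <<'E'
from st import *
st();d=cap('side','pics/side8.png')
b=cv2.resize(cv2.imread('pics/side8.png')[210:370,290:450],None,fx=3.5,fy=3.5)
cv2.imwrite('pics/z16.png',b)
E
```

```text
14.4 [ 0.4855 -0.223   0.1394] z [-8.e-04  1.e-04 -1.e+00] x [-0.999  0.05   0.001] F [-0.3 -0.8 -0.4] gap 0.0818 q [-0.58  0.3  -0.26  1.02 -0.   -0.53]
```

View pics/z16.png

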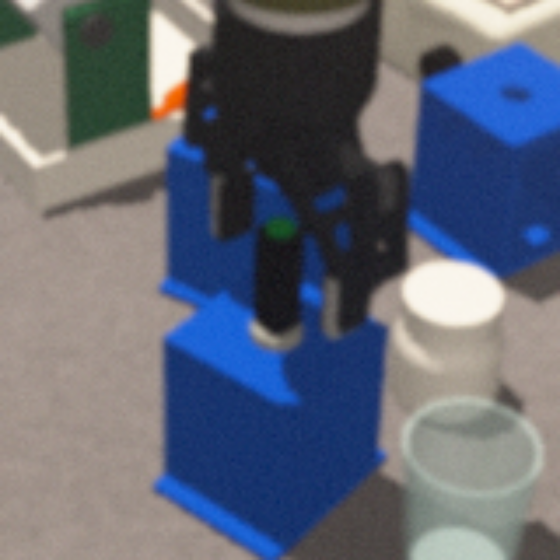

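Rod stands upright, its collar is on the holder and the fingers are clear. Next I'll withdraw straight up and then back towards the robot.

{"fn": "move_arm", "kwargs": {
  "commands": [
    [[0,0,0.3],[0,0,0],1],
    [[0,0,0.7],[0,0,0],1],
    [[0,0,0.9],[0,0,0],1],
    [[0,0,0.9],[0,0,0],1],
    [[0,0,0.4],[0,0,0],1]
  ]
}}

```text
clock: 14.95
tcp_pos: [0.4866, -0.2237, 0.2722]
orientation: [0.002, 0.025, 1.0, -0.002]
wrist_force: [0.1, 0.4, -0.3]
finger_gap: 0.0854
```

{"fn": "move_arm", "kwargs": {
  "commands": [
    [[-0.4,0.8,0.1],[0,0,0],1],
    [[-0.4,0.9,0.1],[0,0,0],1],
    [[-0.4,0.9,0],[0,0,0],1],
    [[-0.2,0.9,0],[0,0,0],1],
    [[0,0,0],[0,0,0],1]
  ]
}}

```text
clock: 15.45
tcp_pos: [0.428, -0.0798, 0.2769]
orientation: [-0.0, 0.023, 1.0, 0.0]
wrist_force: [0.7, 0.3, -0.2]
finger_gap: 0.0854
```

```bash
python3 - <<'E'
from st import *
st();d=cap('side','pics/side9.png');e=cap('top','pics/top9.png')
def g(d,b):
    u0,u1,v0,v1=b;h=cv2.cvtColor(d['frame'][v0:v1,u0:u1],cv2.COLOR_RGB2HSV);m=(h[...,0]>40)&(h[...,0]<80)&(h[...,1]>120)&(h[...,2]>70)
    y,x=np.nonzero(m);return x.mean()+u0,y.mean()+v0,len(x)
a=g(e,(400,440,255,290));b=g(d,(355,385,262,300));print(a,b,two(e,a[:2],d,b[:2]))
E
```

```text
15.45 [ 0.428  -0.0798  0.2769] z [ 0.e+00  8.e-04 -1.e+00] x [-0.999  0.046  0.   ] F [ 0.7  0.3 -0.2] gap 0.0854 q [-0.37  0.03 -0.23  1.31  0.   -0.32]
 ** On entry to DLASCL parameter number  4 had an illegal value
 ** On entry to DLASCL parameter number  4 had an illegal value
 ** On entry to DLASCL parameter number  4 had an illegal value
 ** On entry to DLASCL parameter number  4 had an illegal value
 ** On entry to DLASCL parameter number  5 had an illegal value
 ** On entry to DLASCL parameter number  4 had an illegal value<stdin>:5: RuntimeWarning: Mean of empty slice.
  ret = ret.dtype.type(ret / rcount)
Traceback (most recent call last):
  File "h.py", line 21, in two
    s=np.linalg.lstsq(np.c_[q1,-q2],o2-o1,rcond=None)[0]
      ~~~~~~~~~~~~~~~^^^^^^^^^^^^^^^^^^^^^^^^^^^^^^^^
numpy.linalg.LinAlgError: SVD did not converge in Linear Least Squares
```

View pics/side9.png

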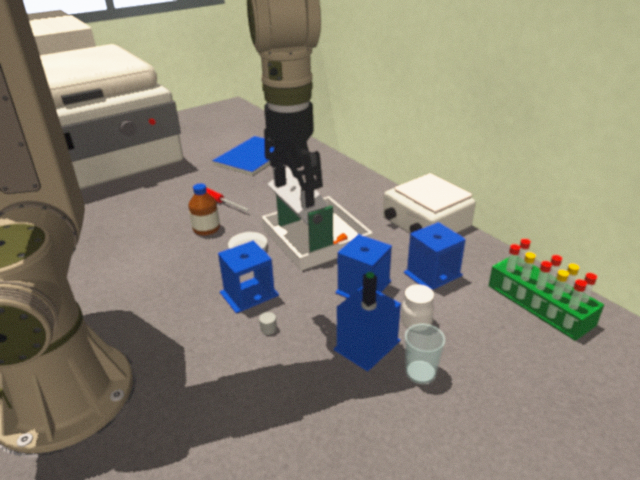

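View pics/top9.png

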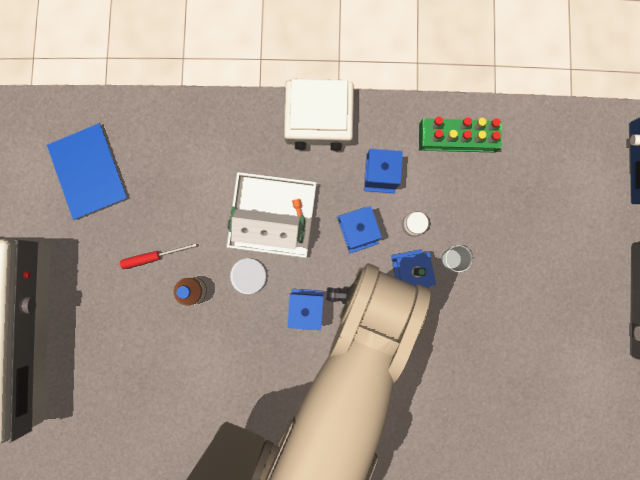

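```bash
python3 - <<'E'
from st import *
d=load('pics/side9.npz');e=load('pics/top9.npz')
def g(d,b):
    u0,u1,v0,v1=b;h=cv2.cvtColor(d['frame'][v0:v1,u0:u1],cv2.COLOR_RGB2HSV);m=(h[...,0]>40)&(h[...,0]<80)&(h[...,1]>90)&(h[...,2]>25)
    y,x=np.nonzero(m);return x.mean()+u0,y.mean()+v0,len(x)
a=g(e,(410,432,260,282));b=g(d,(358,382,264,290));print(a,b,two(e,a[:2],d,b[:2]))
# tray plug, grey bores
h=cv2.cvtColor(e['frame'][180:225,230:320],cv2.COLOR_RGB2HSV);y,x=np.nonzero((h[...,0]<18)&(h[...,1]>170));u=(x.mean()+230,y.mean()+180);print(u,plane(e,*u,.012))
E
```

```text
(np.float64(421.32142857142856), np.float64(271.32142857142856), 28) (np.float64(369.4594594594595), np.float64(275.43243243243245), 37) (array([ 0.48221335, -0.22340858,  0.16567571]), np.float64(0.0030114711569709457))
(np.float64(297.1333333333333), np.float64(206.09333333333333)) [0.64232214 0.06743327 0.012     ]
```

```bash
python3 - <<'E'
from h import *
print(job.hand_in(), env.get_state()['clock'])
E
```

```text
the job is handed in; nothing more can be done
the job is handed in; nothing more can be done
```

I handed the job in at about 15.6 s: the orange plug is in the white tray and the rod is back upright in its holder. I took the rod from the rightmost blue holder and pushed it down bore2, the +y bore. The plug let go after a push of about 25 N. The collar then met the block with a peak of about 42 N, settling to about 20 N.

**Rod in holder:** The handle's green spot measured 0.1657 m high; it should be 0.166 m with the collar down. It is within about 2 mm of where it started.

**Orange plug:** The last pictures show it lying on the tray floor at about (0.642, 0.067). It had rolled a few millimetres between the picture taken with the collar on the block and the last one.

**Everything else:** The other objects look unmoved, and the gripper is clear of everything. I did not check the grey plugs separately after the push; the rod never entered their bores.

**Disagreement:** The two cameras differed by 2–4 mm throughout, so I lined up the final fit into the holder using both views plus the wrist force.

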